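# Unlock the eccentric cam and push the sample carriage home

## Task

On the bench feeder an eccentric cam plate blocks the nose of the carriage that carries the sample bottle. With the fingertips only, gently push the cam's lever round until the cam's low point faces the carriage nose (the lever then points straight away from the carriage, in line with the track), and only then push the carriage forward by its upright back plate until it is fully home, with the bottle in front of the reader. Do not grip or lift anything: the bottle stays standing in its nest on the carriage, the cam stays low, and the flask, beaker and dropper bottle around the feeder are left where they stand.

Things in the scene. Friction and masses are not known exactly. Their poses are not given: they have to be found in the camera images.
- feeder: Aluminium bed plate, 360 x 120 x 12 mm, fixed to the bench. Origin: centre of its underside. x runs along the track, forward from carriage to cam; y is left of that, z up. A fixed white reader block (x -38 to 32, y 61 to 117 mm, 75 mm high) stands at its +y side. Low guide rails (tops 26 mm above the bench) flank the carriage.
- cam_axis (a point): Point on the cam's vertical axis, on the track's centre line, 100 mm ahead of the bed's centre, 60 mm above the bench (the hub below, 22 mm across, ends at 46 mm). The cam is a steel disc 64 mm across, 16 to 32 mm above the bench, its centre 18 mm off the axis: its edge is 14 mm from the axis at the low point, 50 mm at the high point, under the lever.
- cam (a joint): Cam angle, rad. 0 = low point facing the carriage nose, lever pointing straight forward (feeder +x). Positive = lever turned clockwise seen from above, to the feeder's -y side. Starts at 1.4 to 2.35, so push it anticlockwise. Range -0.9 to 2.6; no click or stop at 0; friction 0.5 N m (8 N at mid blade) holds it where it is left. A push under 25 N on the carriage does not turn it.
- lever_end (a point): Centre of the outer end of the cam's lever, 90 mm from the cam axis, 72 mm above the bench. The lever is a flat bar (32 to 40 mm above the bench) over the cam's high side, with an upright black blade on it to push with a finger: 10 mm thick, from 34 to 90 mm from the axis, 38 to 72 mm above the bench.
- carriage (a joint): Travel of the carriage, m, along feeder +x. 0 = fully back (its start), 0.055 = fully home against its stop. Friction about 3 N; it stays where it is left. With the cam at its low point the nose stops 4 mm short of the cam; with the cam more than about 45 degrees off, the nose hits the cam before home.
- push_face (a point): Centre of the rear face of the carriage's upright white back plate, 57 mm above the bench; push here, forward. Axes as the feeder's. The plate is 64 mm wide, 8 mm thick, 32 to 79 mm above the bench. Carriage deck: 100 x 78 mm, top 32 mm above the bench, with a steel nose 30 mm wide reaching 142 mm ahead of this point.
- bottle: Loose amber sample bottle, 36 mm across and 70 mm tall, about 0.1 kg, with a black cap. It stands in a low square nest (walls 9 mm high, top 41 mm above the bench) on the carriage, 55 mm ahead of push_face, and rides along. Origin: centre of its underside, 32 mm above the bench.
- flask: Bystander: conical glass flask, 68 mm across, 104 mm tall, loose on the bench off the feeder's -y side. Origin: centre of its underside.
- beaker: Bystander: small glass beaker, 60 mm across, 75 mm tall, loose on the bench beyond the cam end of the feeder. Origin: centre of its underside.
- dropper: Bystander: amber dropper bottle with a white cap, 34 mm across, 85 mm tall, loose on the bench off the feeder's -y side. Origin: centre of its underside.

How it is judged:
By the outcome, as a careful person would: the job done as asked, in the order asked, and still so for the second after the job is handed in, with the robot touching nothing.
It also fails if it takes over 48 s, if anything falls off the work surface, if the arm or the gripper's body presses on something with over 40 N, if the wrist force passes 120 N, or if a joint passes its speed limit or range.

## Robot

A 7-joint arm with a two-finger parallel gripper is mounted at the origin on the work surface. World frame = base frame: x ahead of the robot, y to its left, z up, the work surface at z = 0. Lengths are in m, angles in rad, forces in N, time in s.
With the tool pointing down it reaches from about 0.4 to 0.875 m from the base axis. Payload 19.3 kg.
Tool frame: the origin (TCP) lies at the very end of the fingers, on their centre line; the grasp point (between the pads) lies 19 mm behind it (robot.grip_depth is the distance from the TCP to the grasp point, in m); z points along the fingers, x is the direction in which the jaws open and shut, and the axes are right-handed (so a half turn about z gives the same grasp; the last joint's range is limited). The gripper opens to 85 mm and grips with 20 to 120 N. Pads are 22 mm wide; open, the fingers measure 114 mm over their backs; the gripper's body (76 mm by 85 mm) begins 54 mm behind the grasp point. The pads swing forward as they close: fully open they stand 13 mm farther back than shut.
Start: joints at [1.145, 0.521, -0.036, 1.599, 0.021, 1.021, -0.113], TCP at [0.218, -0.586, 0.231] pointing down, gripper open.
Joint ranges: [-2.91, 2.91], [-0.3, 2.13], [-1.5, 1.42], [0.17, 2.43], [-1.26, 4.41], [0.16, 1.93], [-2.52, 2.52]. Speed limits (rad/s): [1.89, 1.89, 2.39, 2.39, 3.01, 3.01, 3.01].

## Interface

Orientations are given as a unit quaternion [x, y, z, w].
In Python, from cell import robot, viewer gives the robot as it stands.
- The arm moves only by the tool servo_tool, never from a script. Its argument "targets" is a list of rows, each a list of 7 numbers: the turn, a rotation vector about the tool's x, y, z in rad, then the shift along the tool's x, y, z in units of 30 mm (1.0 is 30 mm), then the opening, from -1 (shut) to 1 (fully open). In form: [[wx, wy, wz, x, y, z, jaw], ...]. A call has 1 to 10 rows; each row shifts and turns the commanded pose from where the row before left it, along the tool's axes as they then stand; what a row does not reach is not made up. A row lasts 1/10 s, in which the tool goes at most 50 mm and 8.59 degrees, less where a joint would pass 70% of its speed; a pose out of reach is approached as far as the arm can. A call is refused whole if a number of a shift passes 1 or a number of a turn 0.15, either way. A call with a gripper value outside its range is refused whole. The fingers move at their own pace and stop on an object; "newtons" is the grip in N (left out, the last holds). Time passes only in rows, so rows that do not move let the fingers close. It gives the time, the measured TCP pose, the force and the opening at its end, in the units of the state.
- robot.observe(): the state, without advancing time (a new reading comes with each control period).
- viewer.get_image(name): name is "side" or "top" or "wrist"; returns the picture (420x560x3 uint8, red, green, blue); there is no depth.
- viewer.camera_model(name): a dict with "K" (3x3 intrinsics, pixels), "rvec" (rotation vector, rad) and "tvec" (3), from world to camera coordinates, as OpenCV has them; the wrist camera has in their place "T_tool_cam" (4x4, takes a point from camera to tool coordinates, whose origin is the TCP and whose axes are the tool frame's). Camera axes: x right, y down, z forward; pixel columns grow to the right and rows downward; lengths in m; the calibration is good to about 2 mm. A picture is of the moment at which its call begins: read the wrist's pose just before it. camera_model takes no time and is no camera call.
- robot.finish_job(): hands the job in, once; it reports no verdict.
The state is a dict: "time_s": time; "joints": joint angles; "joint_vel": joint speeds; "joint_torque": joint torques, N m; "position": TCP position; "orientation": TCP orientation; "contact_force": force on the tool from outside, world axes, zero at the start; "ft_torque": the same for the moment, N m; "gripper_width": finger opening in m.
Only numpy, scipy, OpenCV 4.12 (cv2) and the standard library are available. Lean on these libraries where they do the work, as an engineer would, in place of code of your own. Each camera call takes 0.05 s, during which the arm holds its last target.

## Working session

There is one attempt and no reset: what is moved stays moved. The work goes in short steps, Python scripts to look and compute and a tool call to move; the robot and the scene stay as the last step left them, time stands still between calls to the robot, and variables do not carry over. Pictures are saved under pics/ and viewed, and the job is handed in when it is done.

Besides the shell and the picture viewer there is one more tool, called by a JSON object that holds its "fn" and its "kwargs". servo_tool: Moves the arm, as the interface text tells. Its arguments: {"type":"object","properties":{"targets":{"type":"array"},"newtons":{"type":"number"}},"required":["targets"]}

```bash
mkdir -p pics; ls
python3 - <<'E'
from cell import robot, viewer
import cv2
s=robot.observe()
for k,v in s.items(): print(k,v)
for n in ["side","top"]:
    im=viewer.get_image(n); cv2.imwrite(f"pics/{n}0.png",im[:,:,::-1])
for n in ["side","top","wrist"]: print(n,viewer.camera_model(n))
E
```

```text
pics
time_s 0.0
joints [ 1.14479534  0.52203415 -0.03635302  1.59999571  0.02120767  1.0210885
 -0.1127735 ]
joint_vel [ 8.15570371e-04 -9.52037241e-06 -8.01476433e-04 -1.72651985e-04
  3.46539526e-04  8.37053776e-05 -3.25508586e-04]
joint_torque [ 6.44838528e-04 -9.27101684e+01  1.98048681e+00 -3.69917822e+01
  1.79089140e-02  8.32778140e-03  7.61178853e-06]
position [ 0.21757537 -0.58555148  0.2307173 ]
orientation [ 8.21090955e-01 -5.70797090e-01 -4.88497027e-04 -2.94159294e-04]
contact_force [-0.24110505 -0.21511628 -0.06134521]
ft_torque [0.01073096 0.02569033 0.00481491]
gripper_width 0.08558004999180106
side {'K': array([[400.85202884,   0.        , 280.91097956],
       [  0.        , 400.85202884, 213.40817558],
       [  0.        ,   0.        ,   1.        ]]), 'rvec': array([ 2.28055813, -1.00046941,  0.34634607]), 'tvec': array([-0.3663808 ,  0.40863708,  0.5428793 ])}
top {'K': array([[530.8113711 ,   0.        , 282.40689295],
       [  0.        , 530.8113711 , 209.18533691],
       [  0.        ,   0.        ,   1.        ]]), 'rvec': array([ 2.12107621, -2.14703418,  0.18598232]), 'tvec': array([0.0445651 , 0.60595464, 1.06475578])}
wrist {'K': array([[343.27236038,   0.        , 280.85867068],
       [  0.        , 343.27236038, 210.26262424],
       [  0.        ,   0.        ,   1.        ]]), 'T_tool_cam': array([[ 9.99997744e-01,  1.69363425e-03,  1.28223129e-03,
         2.65300137e-05],
       [-1.97064995e-03,  9.64989107e-01,  2.62282559e-01,
        -6.69317769e-02],
       [-7.93128500e-04, -2.62284494e-01,  9.64990267e-01,
        -1.43265128e-01],
       [ 0.00000000e+00,  0.00000000e+00,  0.00000000e+00,
         1.00000000e+00]])}
```

View pics/side0.png

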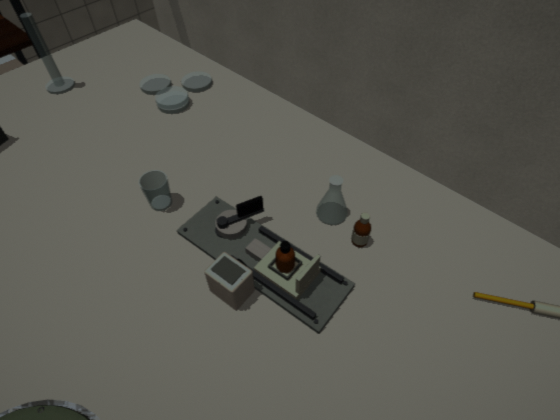

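View pics/top0.png

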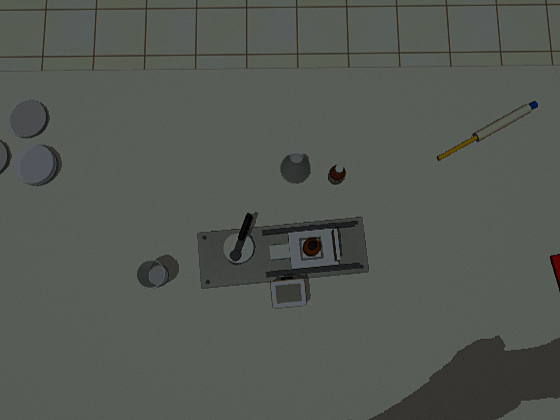

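The feeder lies mid-picture in the top view: hub near (236,255), lever to (249,216), and the carriage back plate near (338,245). I'll enlarge it to measure.

Run:
```python
import cv2,numpy as np
im=cv2.imread("pics/top0.png")[140:320,125:385]
im=cv2.convertScaleAbs(cv2.resize(im,None,fx=3,fy=3,interpolation=cv2.INTER_CUBIC),alpha=2.0)
cv2.imwrite("pics/top0c.png",im)
im=cv2.imread("pics/side0.png")[150:340,125:385]
im=cv2.convertScaleAbs(cv2.resize(im,None,fx=3,fy=3,interpolation=cv2.INTER_CUBIC),alpha=1.8)
cv2.imwrite("pics/side0c.png",im)
```

```text
(no output)
```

View pics/top0c.png

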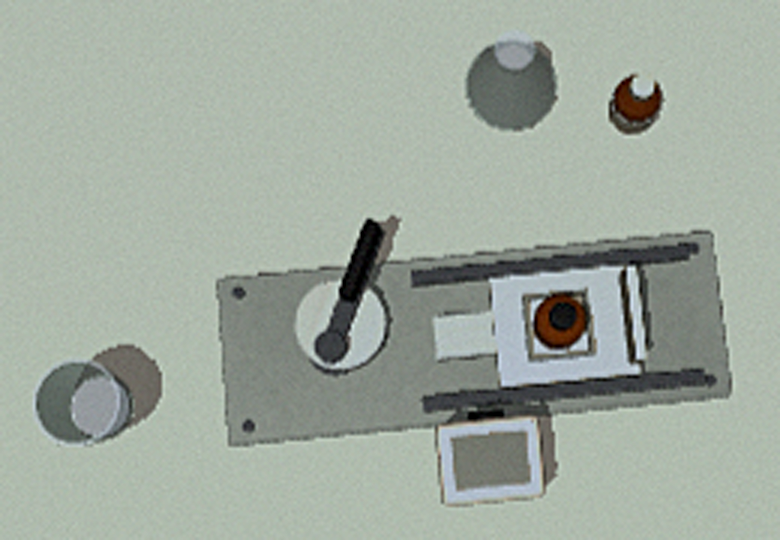

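View pics/side0c.png

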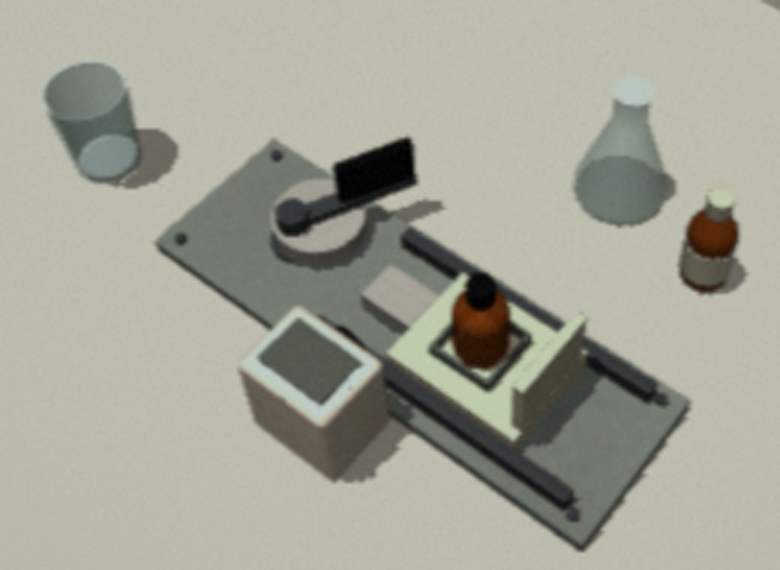

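```bash
cat > h.py <<'E'
import numpy as np,cv2
from scipy.optimize import least_squares
from cell import robot,viewer
def proj(n,P):
    m=viewer.camera_model(n); p,_=cv2.projectPoints(np.array(P,float).reshape(-1,3),m['rvec'],m['tvec'],m['K'],None); return p[:,0]
def ray(n,uv,z):
    m=viewer.camera_model(n);R=cv2.Rodrigues(m['rvec'])[0];c=-R.T@m['tvec']
    d=R.T@np.linalg.inv(m['K'])@[uv[0],uv[1],1]; return c+d*(z-c[2])/d[2]
def F(p,q,z=None):
    q=np.array(q,float).reshape(-1,3); c,s=np.cos(p[2]),np.sin(p[2])
    return np.c_[p[0]+c*q[:,0]-s*q[:,1],p[1]+s*q[:,0]+c*q[:,1],q[:,2]]
E
python3 - <<'E'
from h import *
T=lambda a:np.array(a)/3+[125,140]-[1/3,1/3]
S=lambda a:np.array(a)/3+[125,150]-[1/3,1/3]
q=[[.18,-.06,.012],[-.18,-.06,.012],[-.18,.06,.012],[.18,.06,.012]]
t=T([(217,279),(712,231),(731,396),(230,446)])
s=S([(275,139),(690,402),(583,548),(157,242)])
for n,v in(("top",t),("side",s)): print(n,[np.round(ray(n,u,.012),3) for u in v])
rd=[[ .032,.061,.075],[-.038,.061,.075],[-.038,.117,.075],[.032,.117,.075]]
f=lambda p,w:np.r_[w[0]*(proj("top",F(p,q))-t).ravel(),w[1]*(proj("side",F(p,q))-s).ravel()]
c=ray("top",t.mean(0),.012)
for w in((1,0),(0,1),(1,1)):
    r=least_squares(f,[c[0],c[1],np.pi*.5],args=(w,));print(w,r.x,np.abs(r.fun).max())
p=r.x; np.save("p.npy",p)
hub=T((332,346)); print("hub pred",proj("top",F(p,[.1,0,.046])),hub)
end=T((374,222)); e=ray("top",end,.072); ax=F(p,[.1,0,0])[0]
def tofeeder(P): 
    d=P[:2]-p[:2];c,s=np.cos(p[2]),np.sin(p[2]);return np.array([c*d[0]+s*d[1],-s*d[0]+c*d[1]])
l=tofeeder(e)-[.1,0];print("lever",l,np.hypot(*l),"angle",-np.arctan2(l[1],l[0]))
# model lever overlays for angle
b=S([(413,160)])[0]
for a in np.arange(1.2,2.4,.1):
    L=lambda r,z:F(p,[.1+r*np.cos(a),-r*np.sin(a),z])
    print(round(a,2),(proj("top",L(.09,.072))[0]-[125,140])*3,(proj("side",L(.09,.072))[0]-[125,150])*3)
pf=F(p,[-.18+.0,0,.057])
for nm,cc,z in(("plate L",(628,265),.079),("plateR",(634,362),.079),("cap",(564,315),.102)):
    print(nm,tofeeder(ray("top",T(cc),z)))
for nm,cc in(("flask",(511,87)),("dropper",(632,112)),("beaker",(74,408))): print(nm,ray("top",T(cc),.0),tofeeder(ray("top",T(cc),0)))
E
```

```text
top [array([0.564, 0.222, 0.012]), array([ 0.595, -0.136,  0.012]), array([ 0.476, -0.145,  0.012]), array([0.445, 0.211, 0.012])]
side [array([0.567, 0.22 , 0.012]), array([ 0.596, -0.136,  0.012]), array([ 0.477, -0.147,  0.012]), array([0.449, 0.209, 0.012])]
(1, 0) [0.51979869 0.03819061 1.65657273] 0.6508345622541469
(0, 1) [0.52233993 0.03722786 1.65204385] 1.0726347219834054
(1, 1) [0.52111211 0.03759524 1.65467264] 1.7746805096171556
hub pred [[234.92755592 254.54986962]] [235.33333333 255.        ]
lever [-0.0384101  -0.07872365] 0.08759422779383348 angle 2.0247257347146155
1.2 [269.29298678 223.38621432] [333.27321134  91.02742689]
1.3 [281.38168834 218.15547117] [345.17125546  94.10805345]
1.4 [293.90263613 214.13504291] [356.55918682  98.07828294]
1.5 [306.73514432 211.36185143] [367.33912267 102.91352593]
1.6 [319.75594862 209.86127773] [377.41508923 108.58299282]
1.7 [332.84024632 209.64699649] [386.69350181 115.04944198]
1.8 [345.86273906 210.72088926] [395.08375602 122.26891488]
1.9 [358.69867551 213.07303543] [402.49894096 130.1904755 ]
2.0 [371.22489123 216.68178069] [408.8566823 138.755974 ]
2.1 [383.32084284 221.51388337] [414.08011831 147.89985786]
2.2 [394.8696336  227.52473974] [418.09900657 157.54905611]
2.3 [405.75902669 234.65868976] [420.85095226 167.62296453]
plate L [-0.10800972 -0.03152133]
plateR [-0.10462432  0.0342646 ]
cap [-0.05950171  0.00045865]
flask [0.70673434 0.00771578 0.        ] [-0.04532548 -0.18246643]
dropper [ 0.68661174 -0.08174447  0.        ] [-0.13278539 -0.15491976]
beaker [0.47345255 0.32539884 0.        ] [0.29078463 0.0233804 ]
```

```bash
cat >> h.py <<'E'
from scipy.spatial.transform import Rotation as Ro
def cam_pt(th,r,d,z,p=None):
    p=np.load("p.npy") if p is None else p
    return F(p,[.1+r*np.cos(th)-d*np.sin(th),-r*np.sin(th)-d*np.cos(th),z])[0]
def go(P,yaw=None):
    s=robot.observe();R=Ro.from_quat(s['orientation']);X=R.apply([1,0,0]);y=np.arctan2(X[1],X[0])
    print("t",s['time_s'],"pos",s['position'].round(4),"F",s['contact_force'].round(2),"w",round(s['gripper_width'],4),"yaw",round(y,3),"j",s['joints'].round(2))
    print("target",np.round(P,4),"tool units",(R.inv().apply(P-s['position'])/.03).round(3), "tilt",R.apply([0,0,1]).round(4))
    if yaw is not None: print("wz needed",round(-((yaw-y+np.pi)%(2*np.pi)-np.pi),3))
E
python3 - <<'E'
from h import *
p=np.load("p.npy"); th=2.03
go(cam_pt(th,.065,.028,.23),p[2]-th+0)
E
```

```text
t 0.1 pos [ 0.2176 -0.5856  0.2308] F [-0.63 -0.53 -0.45] w 0.0851 yaw -1.215 j [ 1.14  0.52 -0.04  1.6   0.02  1.02 -0.11]
target [0.5629 0.0874 0.23  ] tool units [-17.017 -18.605   0.042] tilt [-4.e-04  9.e-04 -1.e+00]
wz needed -0.84
```

{"fn": "servo_tool", "kwargs": {"targets": [[0, 0, 0, -0.4, -0.45, 0, -1], [0, 0, 0, -0.85, -0.93, 0, -1], [0, 0, 0, -0.85, -0.93, 0, -1], [0, 0, 0, -0.85, -0.93, 0, -1], [0, 0, 0, -0.85, -0.93, 0, -1], [0, 0, 0, -0.85, -0.93, 0, -1], [0, 0, 0, -0.85, -0.93, 0, -1], [0, 0, 0, -0.85, -0.93, 0, -1], [0, 0, 0, -0.85, -0.93, 0, -1], [0, 0, 0, -0.85, -0.93, 0, -1]]}}

```text
time_s: 1.1
position: [0.382, -0.2658, 0.2312]
orientation: [0.821, -0.571, -0.0, 0.0]
contact_force: [0.6, 0.7, -0.3]
gripper_width: -0.0001
```

{"fn": "servo_tool", "kwargs": {"targets": [[0, 0, 0, -0.85, -0.93, 0, -1], [0, 0, 0, -0.85, -0.93, 0, -1], [0, 0, 0, -0.85, -0.93, 0, -1], [0, 0, 0, -0.85, -0.93, 0, -1], [0, 0, 0, -0.85, -0.93, 0, -1], [0, 0, 0, -0.85, -0.93, 0, -1], [0, 0, 0, -0.85, -0.93, 0, -1], [0, 0, 0, -0.85, -0.93, 0, -1], [0, 0, 0, -0.4, -0.45, 0, -1], [0, 0, 0, 0, 0, 0, -1]]}}

```text
time_s: 2.1
position: [0.5288, 0.0203, 0.2309]
orientation: [0.822, -0.569, -0.0, -0.0]
contact_force: [-0.5, -0.6, 0.9]
gripper_width: 0.0001
```

{"fn": "servo_tool", "kwargs": {"targets": [[0, 0, -0.14, 0, 0, 0, -1], [0, 0, -0.14, 0, 0, 0, -1], [0, 0, -0.14, 0, 0, 0, -1], [0, 0, -0.14, 0, 0, 0, -1], [0, 0, -0.14, 0, 0, 0, -1], [0, 0, -0.14, 0, 0, 0, -1], [0, 0, 0, 0, 0, 0, -1]]}}

```text
time_s: 2.8
position: [0.5279, 0.0166, 0.2311]
orientation: [0.983, -0.186, -0.0, 0.0]
contact_force: [-0.1, 0.5, -0.4]
gripper_width: 0.0001
```

Run:
```python
from h import *
p=np.load("p.npy"); th=2.03
go(cam_pt(th,.065,.028,.23),p[2]-th+0)
s=robot.observe()
im=viewer.get_image("wrist"); cv2.imwrite("pics/w1.png",im[:,:,::-1])
m=viewer.camera_model("wrist");T=m['T_tool_cam'];R=Ro.from_quat(s['orientation']).as_matrix()
def pw(P): 
    c=T[:3,:3].T@((R.T@(P-s['position']))-T[:3,3]); return ((m['K']@c)[:2]/c[2]).round(1)
print("end",pw(cam_pt(th,.09,0,.072)),"blade in",pw(cam_pt(th,.034,0,.072)),"hub",pw(cam_pt(th,0,0,.046)), "bed -x-y..",[pw(F(p,q)[0]) for q in ([.18,-.06,.012],[.18,.06,.012])])
```

```text
t 2.8 pos [0.5279 0.0166 0.2311] F [-0.15  0.47 -0.43] w 0.0001 yaw -0.373 j [ 0.22  0.4  -0.48  1.84  0.22  0.96 -0.73]
target [0.5629 0.0874 0.23  ] tool units [ 0.228 -2.622  0.035] tilt [-6.e-04 -1.e-04 -1.e+00]
wz needed 0.002
end [319.2  66.3] blade in [250.8  66. ] hub [215.1  70. ] bed -x-y.. [array([237.1, -40.6]), array([125.8,  23.5])]
```

View pics/w1.png

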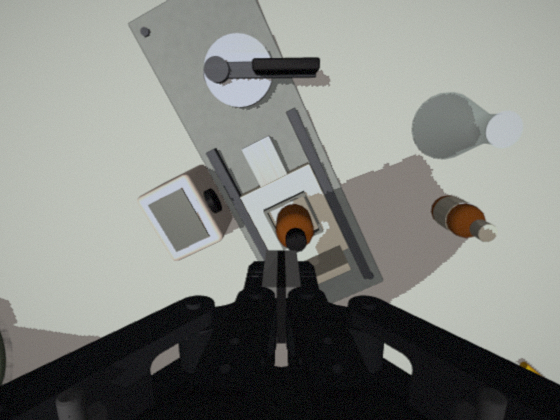

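The wrist view agrees with the model: blade (253,66) to (320,66) lies level in the picture, hub at (217,69), within 2 px of prediction. Next I go beside the blade and down.

{"fn": "servo_tool", "kwargs": {"targets": [[0, 0, 0, 0.05, -0.5, 0, -1], [0, 0, 0, 0.05, -0.8, 0, -1], [0, 0, 0, 0.08, -0.8, 0, -1], [0, 0, 0, 0.05, -0.52, 0, -1], [0, 0, 0, 0, 0, 0.4, -1], [0, 0, 0, 0, 0, 0.9, -1], [0, 0, 0, 0, 0, 0.9, -1], [0, 0, 0, 0, 0, 0.9, -1], [0, 0, 0, 0, 0, 0.5, -1], [0, 0, 0, 0, 0, 0, -1]]}}

```text
time_s: 3.85
position: [0.5624, 0.0877, 0.1215]
orientation: [0.982, -0.187, -0.001, 0.001]
contact_force: [-0.7, 0.0, 0.5]
gripper_width: -0.0001
```

Run:
```python
from h import *
p=np.load("p.npy"); th=2.03
go(cam_pt(th,.065,.028,.05),p[2]-th+0)
im=viewer.get_image("wrist"); cv2.imwrite("pics/w2.png",im[:,:,::-1])
```

```text
t 3.85 pos [0.5624 0.0877 0.1215] F [-0.69  0.03  0.49] w -0.0001 yaw -0.376 j [ 0.05  0.61 -0.43  1.82  0.34  0.79 -0.93]
target [0.5629 0.0874 0.05  ] tool units [ 0.029 -0.     2.382] tilt [-3.2e-03 -7.0e-04 -1.0e+00]
wz needed -0.001
```

View pics/w2.png

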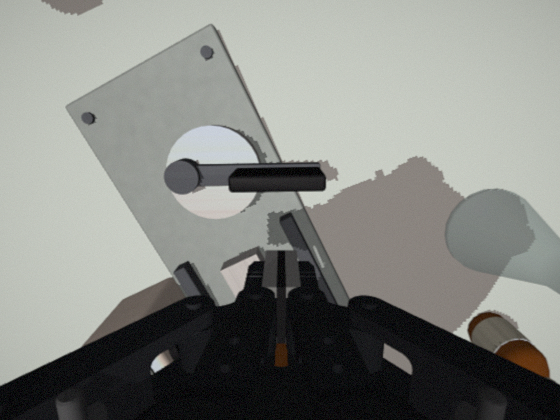

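The blade spans columns 230 to 326 at rows 168 to 190, and the shut fingers (column 281) sit clear behind its middle. Going down.

{"fn": "servo_tool", "kwargs": {"targets": [[0, 0, 0, 0, 0, 0.5, -1], [0, 0, 0, 0, 0, 0.7, -1], [0, 0, 0, 0, 0, 0.7, -1], [0, 0, 0, 0, 0, 0.48, -1], [0, 0, 0, 0, 0, 0, -1]]}}

```text
time_s: 4.4
position: [0.5628, 0.0881, 0.0507]
orientation: [0.982, -0.186, -0.001, 0.0]
contact_force: [-0.2, 0.0, 0.5]
gripper_width: -0.0002
```

{"fn": "servo_tool", "kwargs": {"targets": [[0, 0, 0, 0, -0.1, 0, -1], [0, 0, 0, 0, -0.1, 0, -1], [0, 0, 0, 0, -0.08, 0, -1]]}}

```text
time_s: 4.7
position: [0.5672, 0.0965, 0.0528]
orientation: [0.982, -0.186, 0.001, -0.0]
contact_force: [-0.4, -0.5, 0.3]
gripper_width: 0.0001
```

{"fn": "servo_tool", "kwargs": {"targets": [[0, 0, 0, 0, -0.05, 0, -1], [0, 0, 0, 0, -0.05, 0, -1]]}}

```text
time_s: 4.9
position: [0.5679, 0.099, 0.0522]
orientation: [0.982, -0.186, 0.0, -0.0]
contact_force: [0.2, 0.9, 0.1]
gripper_width: 0.0006
```

{"fn": "servo_tool", "kwargs": {"targets": [[0, 0, 0, 0, -0.05, 0, -1], [0, 0, 0, 0, -0.05, 0, -1], [0, 0, -0.06, 0.03, -0.13, 0, -1], [0, 0, -0.06, 0.03, -0.13, 0, -1], [0, 0, -0.06, 0.03, -0.13, 0, -1], [0, 0, -0.06, 0.03, -0.13, 0, -1]]}}

```text
time_s: 5.5
position: [0.5759, 0.114, 0.0517]
orientation: [0.998, -0.067, -0.001, 0.001]
contact_force: [-5.9, -7.6, 4.5]
gripper_width: 0.0002
```

```bash
cat >> h.py <<'E'
def camst(z=.05):
    p=np.load("p.npy");s=robot.observe();R=Ro.from_quat(s['orientation']);X=R.apply([1,0,0]);y=np.arctan2(X[1],X[0])
    th=p[2]-y; v=s['position']-cam_pt(0,0,0,z); u=R.inv().apply(v)
    print("t",s['time_s'],"tool theta",round(th,3),"r",u[0].round(4),"d",u[1].round(4),"dz",v[2].round(4),"F tool",R.inv().apply(s['contact_force']).round(1),"z axis",R.apply([0,0,1]).round(4),"j",s['joints'].round(2),"M",s['ft_torque'].round(2))
E
python3 - <<'E'
from h import *
camst()
E
```

```text
t 5.5 tool theta 1.788 r 0.0657 d 0.0146 dz 0.0017 F tool [-4.9  8.3 -4.4] z axis [-0.0019 -0.0024 -1.    ] j [ 0.01  0.74 -0.44  1.81  0.46  0.7  -0.83] M [-1.58  1.17  0.05]
```

Contact at 8 N matches the stated friction, so the cam is turning. Continuing the arc.

{"fn": "servo_tool", "kwargs": {"targets": [[0, 0, -0.07, 0.03, -0.15, 0, -1], [0, 0, -0.07, 0.03, -0.15, 0, -1], [0, 0, -0.07, 0.03, -0.15, 0, -1], [0, 0, -0.07, 0.03, -0.15, 0, -1], [0, 0, -0.07, 0.03, -0.15, 0, -1], [0, 0, -0.07, 0.03, -0.15, 0, -1]]}}

```text
time_s: 6.1
position: [0.5805, 0.1408, 0.0517]
orientation: [0.99, 0.143, -0.001, 0.001]
contact_force: [-2.1, -9.0, 2.5]
gripper_width: 0.0001
```

Run:
```python
from h import *
camst()
im=viewer.get_image("wrist"); cv2.imwrite("pics/w3.png",im[:,:,::-1])
```

```text
t 6.1 tool theta 1.368 r 0.0661 d 0.0157 dz 0.0017 F tool [-4.5  8.1 -2.5] z axis [-0.0012 -0.0027 -1.    ] j [ 0.03  0.77 -0.54  1.78  0.56  0.75 -0.52] M [-1.83  0.54  0.04]
```

View pics/w3.png

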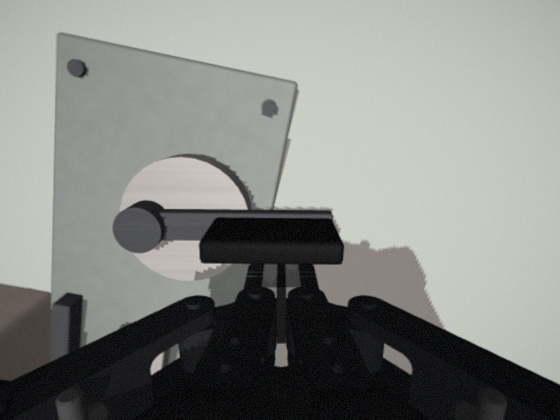

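The blade is level in the picture (rows 218 to 262, columns 200 to 343) and flush with the fingers. Continuing.

{"fn": "servo_tool", "kwargs": {"targets": [[0, 0, -0.07, 0.03, -0.15, 0, -1], [0, 0, -0.07, 0.03, -0.15, 0, -1], [0, 0, -0.07, 0.03, -0.15, 0, -1], [0, 0, -0.07, 0.03, -0.15, 0, -1], [0, 0, -0.07, 0.03, -0.15, 0, -1], [0, 0, -0.07, 0.03, -0.15, 0, -1], [0, 0, -0.07, 0.03, -0.15, 0, -1], [0, 0, -0.07, 0.03, -0.15, 0, -1]]}}

```text
time_s: 6.95
position: [0.5697, 0.1754, 0.0518]
orientation: [0.912, 0.411, -0.0, 0.001]
contact_force: [5.8, -6.6, -2.9]
gripper_width: 0.0001
```

Run:
```python
from h import *
camst()
```

```text
t 6.95 tool theta 0.808 r 0.0663 d 0.0174 dz 0.0018 F tool [-1.1  8.7  2.9] z axis [ 7.0e-04 -1.9e-03 -1.0e+00] j [ 0.05  0.8  -0.67  1.78  0.67  0.81 -0.11] M [-1.34 -1.01 -0.06]
```

{"fn": "servo_tool", "kwargs": {"targets": [[0, 0, -0.07, 0.03, -0.15, 0, -1], [0, 0, -0.07, 0.03, -0.15, 0, -1], [0, 0, -0.07, 0.03, -0.15, 0, -1], [0, 0, -0.07, 0.03, -0.15, 0, -1], [0, 0, -0.07, 0.03, -0.15, 0, -1], [0, 0, -0.07, 0.03, -0.15, 0, -1], [0, 0, -0.07, 0.03, -0.15, 0, -1], [0, 0, -0.07, 0.03, -0.15, 0, -1], [0, 0, -0.05, 0.02, -0.12, 0, -1]]}}

```text
time_s: 7.85
position: [0.5384, 0.2008, 0.052]
orientation: [0.746, 0.666, 0.001, 0.0]
contact_force: [8.2, 1.5, -4.7]
gripper_width: -0.0003
```

Run:
```python
from h import *
camst()
a=viewer.get_image("top"); w=viewer.get_image("wrist")
a=a[140:320,125:385]
cv2.imwrite("pics/t4.png",cv2.convertScaleAbs(cv2.resize(a,None,fx=3,fy=3,interpolation=cv2.INTER_CUBIC),alpha=2.)[:,:,::-1]);cv2.imwrite("pics/w4.png",w[:,:,::-1])
```

```text
t 7.85 tool theta 0.198 r 0.0661 d 0.0183 dz 0.002 F tool [2.4 8.  4.7] z axis [ 1.9e-03  7.0e-04 -1.0e+00] j [ 0.09  0.82 -0.81  1.83  0.79  0.84  0.33] M [ 0.24 -1.77 -0.05]
```

View pics/w4.png

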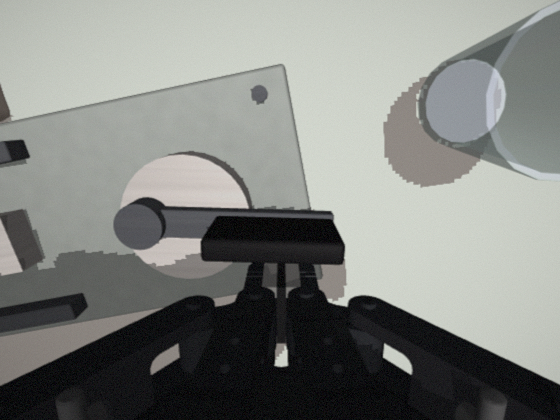

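View pics/t4.png

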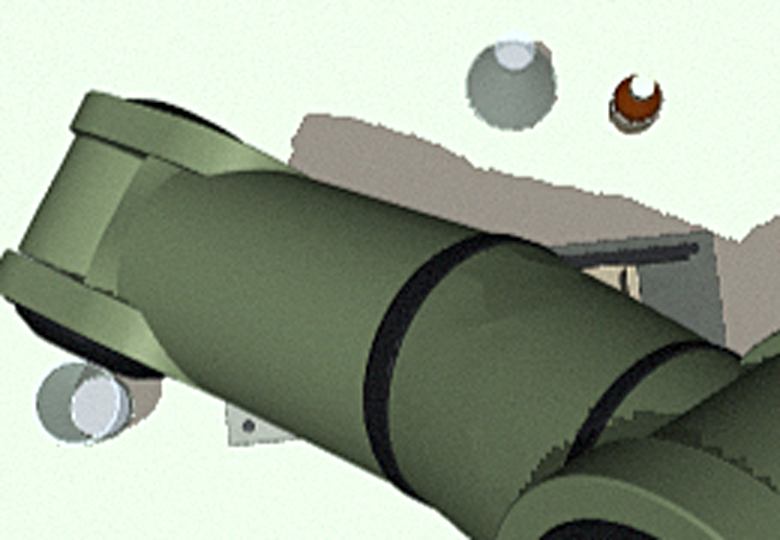

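{"fn": "servo_tool", "kwargs": {"targets": [[0, 0, -0.05, 0.02, -0.11, 0, -1], [0, 0, -0.05, 0.02, -0.11, 0, -1], [0, 0, -0.04, 0.02, -0.09, 0, -1], [0, 0, -0.03, 0.01, -0.06, 0, -1], [0, 0, 0, 0, 0, 0, -1]]}}

```text
time_s: 8.45
position: [0.5272, 0.2039, 0.0521]
orientation: [0.687, 0.726, 0.001, 0.0]
contact_force: [4.0, 3.0, -1.9]
gripper_width: 0.0002
```

Run:
```python
from h import *
import json
camst()
s=robot.observe(); np.savez("s5.npz",q=s['orientation'],x=s['position'])
w=viewer.get_image("wrist"); cv2.imwrite("pics/w5.png",w[:,:,::-1])
a=w[20:320,0:400]
cv2.imwrite("pics/w5c.png",cv2.convertScaleAbs(cv2.resize(a,None,fx=2,fy=2,interpolation=cv2.INTER_CUBIC),alpha=1.5,beta=20)[:,:,::-1])
```

```text
t 8.45 tool theta 0.029 r 0.0658 d 0.0181 dz 0.0021 F tool [2.7 4.2 1.9] z axis [ 0.0015  0.0013 -1.    ] j [ 0.1   0.83 -0.85  1.86  0.83  0.85  0.46] M [ 0.66 -1.05 -0.07]
```

View pics/w5c.png

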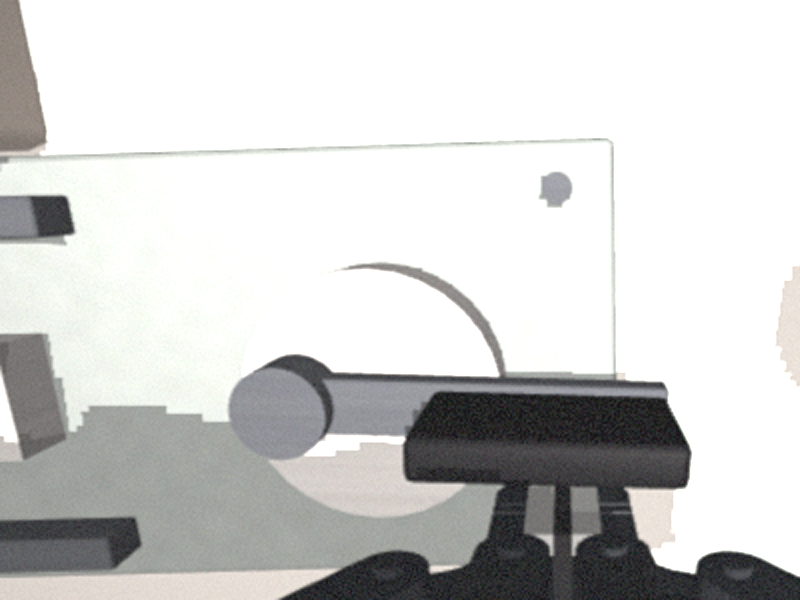

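```bash
cat >> h.py <<'E'
def wray(uv,z,f):
    s=np.load(f);m=viewer.camera_model("wrist");T=m['T_tool_cam'];R=Ro.from_quat(s['q']).as_matrix()@T[:3,:3]
    c=s['x']+Ro.from_quat(s['q']).apply(T[:3,3]);d=R@np.linalg.inv(m['K'])@[uv[0],uv[1],1];return c+d*(z-c[2])/d[2]
E
python3 - <<'E'
from h import *
C=lambda a:np.array(a)/2+[0,20]-.25
def line(n,a,b,z):
    A,B=[wray(C(x),z,"s5.npz") for x in(a,b)];d=B-A;print(n,A.round(4),B.round(4),"len",np.hypot(*d[:2]).round(4),"ang",np.arctan2(d[1],d[0]).round(4))
line("bed+y",(45,157.5),(608,140),.012)
line("bed-y",(0,573),(300,570),.012)
line("bar top edge",(335,383),(664,392),.040)
line("bar bottom edge",(335,375),(664,384),.032)
line("blade front bottom",(440,394),(663,396),.040)
line("blade front top",(413,438),(683,447),.072)
line("blade back top",(410,478),(687,486),.072)
line("hub->blade mid",(279,414),(550,462),.046)
print(wray(C((279,414)),.046,"s5.npz"))
print(wray(C((686,466)),.072,"s5.npz"), "lever end pred th0",cam_pt(0,.09,0,.072), "axis",cam_pt(0,0,0,.046),np.load("p.npy"))
E
```

```text
bed+y [0.4602 0.0687 0.012 ] [0.4478 0.2112 0.012 ] len 0.143 ang 1.6573
bed-y [0.5806 0.0384 0.012 ] [0.5745 0.1282 0.012 ] len 0.09 ang 1.6388
bar top edge [0.5073 0.1496 0.04  ] [0.5051 0.2269 0.04  ] len 0.0773 ang 1.5993
bar bottom edge [0.5076 0.147  0.032 ] [0.5053 0.2281 0.032 ] len 0.0811 ang 1.5994
blade front bottom [0.5086 0.1742 0.04  ] [0.5061 0.2267 0.04  ] len 0.0526 ang 1.6184
blade front top [0.5079 0.1745 0.072 ] [0.5068 0.2261 0.072 ] len 0.0516 ang 1.5922
blade back top [0.5162 0.174  0.072 ] [0.5148 0.2277 0.072 ] len 0.0538 ang 1.5964
hub->blade mid [0.5136 0.1385 0.046 ] [0.5219 0.201  0.046 ] len 0.063 ang 1.4399
[0.51364603 0.13854937 0.046     ]
[0.5106496  0.22706951 0.072     ] lever end pred th0 [0.50519429 0.22692729 0.072     ] axis [0.51273431 0.13724369 0.046     ] [0.52111211 0.03759524 1.65467264]
```

{"fn": "servo_tool", "kwargs": {"targets": [[0, 0, -0.02, 0.01, -0.04, 0, -1], [0, 0, -0.02, 0.01, -0.04, 0, -1], [0, 0, 0, 0, -0.03, 0, -1], [0, 0, 0, 0, 0, 0, -1]]}}

```text
time_s: 8.9
position: [0.5241, 0.2044, 0.0522]
orientation: [0.673, 0.74, 0.001, 0.0]
contact_force: [6.0, 4.1, -2.0]
gripper_width: -0.0005
```

Run:
```python
from h import *
camst()
s=robot.observe(); np.savez("s6.npz",q=s['orientation'],x=s['position'])
w=viewer.get_image("wrist")
a=w[20:320,0:400]
cv2.imwrite("pics/w6c.png",cv2.convertScaleAbs(cv2.resize(a,None,fx=2,fy=2,interpolation=cv2.INTER_CUBIC),alpha=1.5,beta=20)[:,:,::-1])
```

```text
t 8.9 tool theta -0.01 r 0.0658 d 0.0176 dz 0.0022 F tool [3.5 6.3 2. ] z axis [ 0.0018  0.0015 -1.    ] j [ 0.1   0.83 -0.85  1.86  0.83  0.85  0.48] M [ 0.86 -1.28 -0.06]
```

View pics/w6c.png

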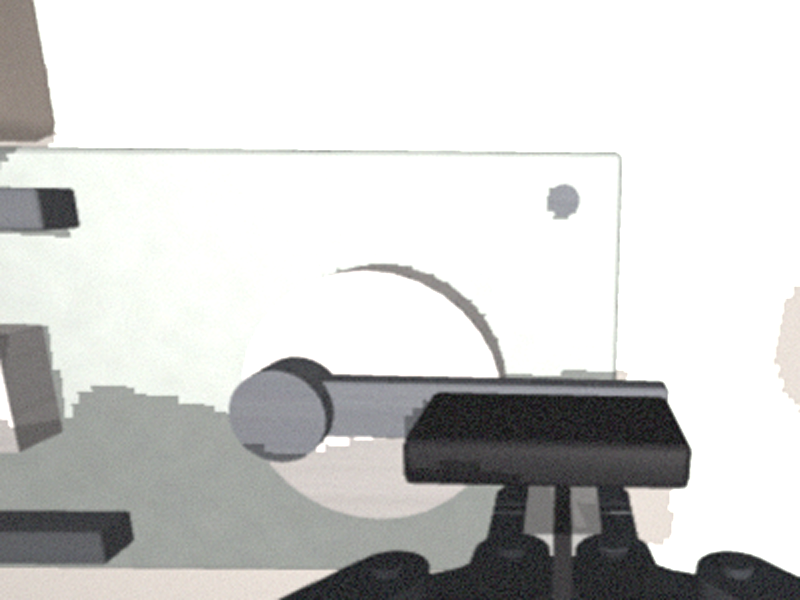

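Run:
```python
from h import *
C=lambda a:np.array(a)/2+[0,20]-.25
def line(n,a,b,z):
    A,B=[wray(C(x),z,"s6.npz") for x in(a,b)];d=B-A;print(n,A.round(4),B.round(4),"len",np.hypot(*d[:2]).round(4),"ang",np.arctan2(d[1],d[0]).round(4))
line("bed+y",(45,150),(615,153.5),.012)
line("bed-y",(0,569),(300,570),.012)
line("bar top edge",(335,384),(664,390.5),.040)
line("bar bottom edge",(335,376.5),(664,382.5),.032)
line("blade front top",(413,439),(683,446),.072)
line("blade back top",(410,479),(687,486),.072)
a=wray(C((279,416)),.046,"s6.npz");b=wray(C((686,466)),.072,"s6.npz");d=b-a;print(a,b,np.arctan2(d[1],d[0]))
```

```text
bed+y [0.4605 0.0668 0.012 ] [0.4475 0.2107 0.012 ] len 0.1445 ang 1.6608
bed-y [0.5825 0.0412 0.012 ] [0.5743 0.1305 0.012 ] len 0.0897 ang 1.6625
bar top edge [0.5066 0.1493 0.04  ] [0.5008 0.2264 0.04  ] len 0.0774 ang 1.6459
bar bottom edge [0.5071 0.1467 0.032 ] [0.5009 0.2276 0.032 ] len 0.0811 ang 1.6476
blade front top [0.5061 0.1742 0.072 ] [0.5026 0.2257 0.072 ] len 0.0516 ang 1.6388
blade back top [0.5144 0.174  0.072 ] [0.5108 0.2277 0.072 ] len 0.0538 ang 1.639
[0.51355734 0.13848921 0.046     ] [0.50664666 0.22686226 0.072     ] 1.6488364825828046
```

About 0.012 rad is left (lever 1.646, bed 1.658), so I'll make one tiny nudge, then back off and lift.

{"fn": "servo_tool", "kwargs": {"targets": [[0, 0, 0, 0, -0.03, 0, -1], [0, 0, 0, 0, 0, 0, -1], [0, 0, 0, 0, 0.25, 0, -1], [0, 0, 0, 0, 0.4, 0, -1], [0, 0, 0, 0, 0, -0.5, -1], [0, 0, 0, 0, 0, -1, -1], [0, 0, 0, 0, 0, -1, -1], [0, 0, 0, 0, 0, -1, -1], [0, 0, 0, 0, 0, -0.5, -1], [0, 0, 0, 0, 0, 0, -1]]}}

```text
time_s: 9.95
position: [0.5421, 0.2059, 0.1743]
orientation: [0.673, 0.74, 0.001, 0.001]
contact_force: [0.6, -0.5, -1.5]
gripper_width: 0.0001
```

Run:
```python
from h import *
p=np.load("p.npy")
s=robot.observe(); np.savez("s7.npz",q=s['orientation'],x=s['position'])
w=viewer.get_image("wrist")
a=w[20:320,0:400]
cv2.imwrite("pics/w7c.png",cv2.convertScaleAbs(cv2.resize(a,None,fx=2,fy=2,interpolation=cv2.INTER_CUBIC),alpha=1.5,beta=20)[:,:,::-1])
go(F(p,[-.155,0,.17])[0],p[2]-np.pi/2)
```

```text
t 10.0 pos [0.5417 0.2054 0.1727] F [ 0.34 -0.39 -0.75] w 0.0002 yaw 1.665 j [ 0.18  0.7  -0.97  1.75  0.66  1.06  0.64]
target [ 0.5341 -0.1169  0.17  ] tool units [-10.671  -1.26    0.09 ] tilt [ 0.0012 -0.     -1.    ]
wz needed 1.581
```

View pics/w7c.png

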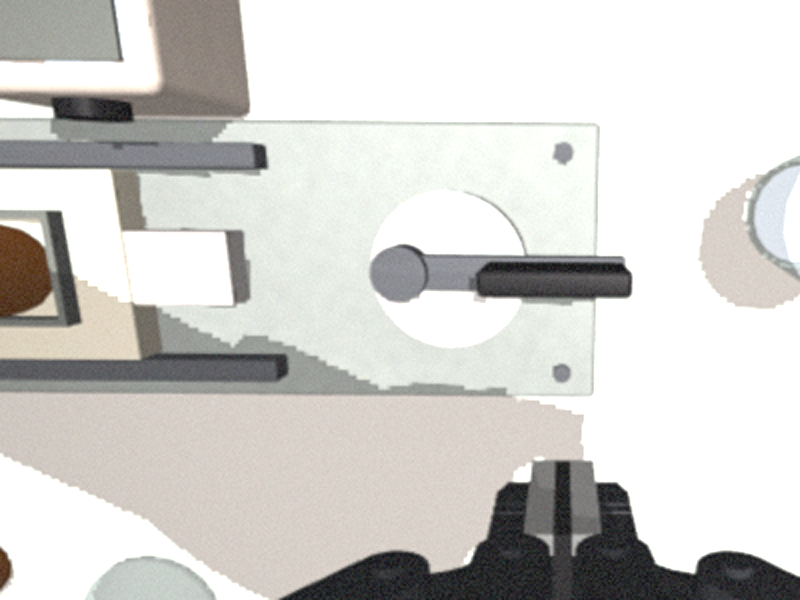

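The lever now runs parallel to the bed edges (bed edge (0,121) to (597,126), lever (425,256) to (622,259)). The carriage nose faces the cam's thin side. Moving behind the carriage.

{"fn": "servo_tool", "kwargs": {"targets": [[0, 0, 0, -0.5, -0.06, 0, -1], [0, 0, 0, -1, -0.12, 0, -1], [0, 0, 0, -1, -0.12, 0, -1], [0, 0, 0, -1, -0.12, 0, -1], [0, 0, 0, -1, -0.12, 0, -1], [0, 0, 0, -1, -0.12, 0, -1], [0, 0, 0, -1, -0.12, 0, -1], [0, 0, 0, -1, -0.12, 0, -1], [0, 0, 0, -1, -0.12, 0, -1], [0, 0, 0, -1, -0.12, 0, -1]]}}

```text
time_s: 11.0
position: [0.5335, -0.0827, 0.1708]
orientation: [0.673, 0.74, -0.0, -0.001]
contact_force: [0.2, 0.5, -0.4]
gripper_width: -0.0001
```

{"fn": "servo_tool", "kwargs": {"targets": [[0, 0, 0, -0.8, -0.08, 0, -1], [0, 0, 0, -0.4, -0.04, 0, -1], [0, 0, 0.14, 0, 0, 0, -1], [0, 0, 0.14, 0, 0, 0, -1], [0, 0, 0.14, 0, 0, 0, -1], [0, 0, 0.14, 0, 0, 0, -1], [0, 0, 0.14, 0, 0, 0, -1], [0, 0, 0.14, 0, 0, 0, -1], [0, 0, 0.14, 0, 0, 0, -1], [0, 0, 0.14, 0, 0, 0, -1]]}}

```text
time_s: 12.0
position: [0.5338, -0.1168, 0.1713]
orientation: [0.964, 0.267, -0.0, -0.0]
contact_force: [0.2, -0.1, 0.0]
gripper_width: 0.0001
```

{"fn": "servo_tool", "kwargs": {"targets": [[0, 0, 0.14, 0, 0, 0, -1], [0, 0, 0.14, 0, 0, 0, -1], [0, 0, 0.14, 0, 0, 0, -1], [0, 0, 0.04, 0, 0, 0, -1], [0, 0, 0, 0, 0, 0, -1]]}}

```text
time_s: 12.5
position: [0.5339, -0.1167, 0.1714]
orientation: [0.999, 0.043, -0.0, -0.0]
contact_force: [-0.7, -0.3, -0.1]
gripper_width: -0.0001
```

Run:
```python
from h import *
p=np.load("p.npy")
s=robot.observe(); np.savez("s8.npz",q=s['orientation'],x=s['position'])
w=viewer.get_image("wrist");cv2.imwrite("pics/w8.png",w[:,:,::-1])
go(F(p,[-.155,0,.05])[0],p[2]-np.pi/2)
```

```text
t 12.55 pos [ 0.5339 -0.1168  0.1715] F [-0.66 -0.22 -0.14] w 0.0002 yaw 0.087 j [ 0.56  0.54 -0.62  1.84  0.39  0.89 -0.16]
target [ 0.5341 -0.1169  0.05  ] tool units [1.000e-02 3.000e-03 4.049e+00] tilt [-8.e-04  3.e-04 -1.e+00]
wz needed 0.003
```

View pics/w8.png

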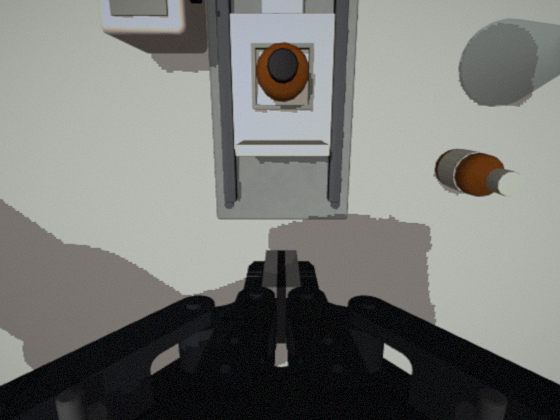

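The back plate is centred at column 282, in line with the fingers at 281. The bottle stands in its nest and the dropper and flask are well to the right. Descending behind the plate.

{"fn": "servo_tool", "kwargs": {"targets": [[0, 0, 0, 0, 0, 0.4, -1], [0, 0, 0, 0, 0, 0.9, -1], [0, 0, 0, 0, 0, 0.9, -1], [0, 0, 0, 0, 0, 0.9, -1], [0, 0, 0, 0, 0, 0.6, -1], [0, 0, 0, 0, 0, 0.3, -1], [0, 0, 0, 0, 0, 0, -1]]}}

```text
time_s: 13.25
position: [0.5334, -0.1172, 0.0506]
orientation: [0.999, 0.043, -0.001, -0.0]
contact_force: [0.2, 0.3, 0.9]
gripper_width: 0.0003
```

{"fn": "servo_tool", "kwargs": {"targets": [[0, 0, 0, 0, -0.3, 0, -1], [0, 0, 0, 0, -0.3, 0, -1], [0, 0, 0, 0, -0.1, 0, -1], [0, 0, 0, 0, -0.1, 0, -1]]}}

```text
time_s: 13.65
position: [0.5323, -0.0931, 0.0525]
orientation: [0.999, 0.043, 0.0, 0.0]
contact_force: [0.8, -0.7, -0.5]
gripper_width: -0.0002
```

Run:
```python
from h import *
p=np.load("p.npy")
print("plate rear x0",[(wray((c,154),.079,"s8.npz")).round(4) for c in(236,282,328)],"pred",F(p,[-.115,0,.079]))
go(F(p,[-.071,0,.05])[0],p[2]-np.pi/2)
```

```text
plate rear x0 [array([ 0.5005, -0.0775,  0.079 ]), array([ 0.5317, -0.0748,  0.079 ]), array([ 0.5629, -0.072 ,  0.079 ])] pred [[ 0.53074658 -0.07700047  0.079     ]]
t 13.65 pos [ 0.5323 -0.0931  0.0525] F [ 0.84 -0.71 -0.52] w -0.0002 yaw 0.086 j [ 0.43  0.7  -0.51  1.93  0.55  0.65 -0.34]
target [ 0.5271 -0.0332  0.05  ] tool units [-0.005 -2.007  0.082] tilt [ 8.e-04 -2.e-04 -1.e+00]
wz needed 0.002
```

Smooth slow push (about 30 mm/s) to just short of home.

{"fn": "servo_tool", "kwargs": {"targets": [[0, 0, 0, 0, -0.05, 0, -1], [0, 0, 0, 0, -0.06, 0, -1], [0, 0, 0, 0, -0.08, 0, -1], [0, 0, 0, 0, -0.1, 0, -1], [0, 0, 0, 0, -0.1, 0, -1], [0, 0, 0, 0, -0.1, 0, -1], [0, 0, 0, 0, -0.1, 0, -1], [0, 0, 0, 0, -0.1, 0, -1], [0, 0, 0, 0, -0.1, 0, -1], [0, 0, 0, 0, -0.1, 0, -1]]}}

```text
time_s: 14.65
position: [0.5298, -0.0669, 0.0519]
orientation: [0.999, 0.042, -0.0, 0.0]
contact_force: [-0.2, -3.7, 1.2]
gripper_width: 0.0002
```

{"fn": "servo_tool", "kwargs": {"targets": [[0, 0, 0, 0, -0.1, 0, -1], [0, 0, 0, 0, -0.1, 0, -1], [0, 0, 0, 0, -0.1, 0, -1], [0, 0, 0, 0, -0.1, 0, -1], [0, 0, 0, 0, -0.1, 0, -1], [0, 0, 0, 0, -0.1, 0, -1], [0, 0, 0, 0, -0.1, 0, -1], [0, 0, 0, 0, -0.1, 0, -1], [0, 0, 0, 0, -0.06, 0, -1], [0, 0, 0, 0, 0, 0, -1]]}}

```text
time_s: 15.65
position: [0.5276, -0.0408, 0.0519]
orientation: [0.999, 0.043, 0.0, -0.0]
contact_force: [-0.4, -0.2, 0.0]
gripper_width: -0.0004
```

Run:
```python
from h import *
p=np.load("p.npy")
go(F(p,[-.071,0,.05])[0],p[2]-np.pi/2)
w=viewer.get_image("wrist");cv2.imwrite("pics/w9.png",w[:,:,::-1])
```

```text
t 15.65 pos [ 0.5276 -0.0408  0.0519] F [-0.36 -0.21  0.03] w -0.0004 yaw 0.085 j [ 0.34  0.69 -0.51  1.96  0.55  0.63 -0.44]
target [ 0.5271 -0.0332  0.05  ] tool units [ 0.002 -0.257  0.063] tilt [ 1.e-04  4.e-04 -1.e+00]
wz needed 0.002
```

View pics/w9.png

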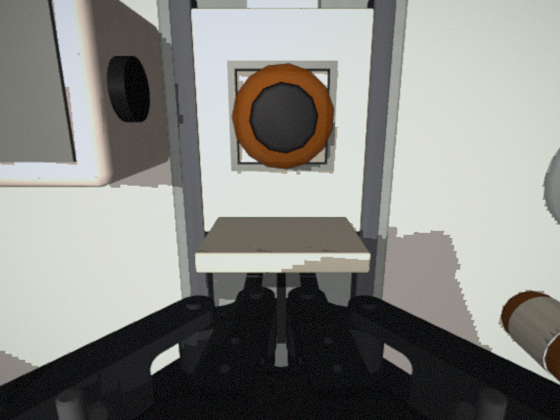

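The bottle is upright in its nest at (284,117) and the carriage is moving cleanly. Now the last stretch, in small steps, until the stop is felt.

{"fn": "servo_tool", "kwargs": {"targets": [[0, 0, 0, 0, -0.06, 0, -1], [0, 0, 0, 0, -0.06, 0, -1], [0, 0, 0, 0, -0.06, 0, -1], [0, 0, 0, 0, -0.04, 0, -1]]}}

```text
time_s: 16.1
position: [0.5271, -0.0347, 0.0519]
orientation: [0.999, 0.043, 0.0, -0.0]
contact_force: [0.7, -2.7, -1.0]
gripper_width: -0.0
```

{"fn": "servo_tool", "kwargs": {"targets": [[0, 0, 0, 0, -0.04, 0, -1], [0, 0, 0, 0, -0.04, 0, -1]]}}

```text
time_s: 16.3
position: [0.5269, -0.0323, 0.0519]
orientation: [0.999, 0.042, 0.0, -0.0]
contact_force: [0.9, -3.4, -1.2]
gripper_width: -0.0002
```

{"fn": "servo_tool", "kwargs": {"targets": [[0, 0, 0, 0, -0.03, 0, -1], [0, 0, 0, 0, -0.03, 0, -1]]}}

```text
time_s: 16.5
position: [0.5268, -0.0322, 0.0519]
orientation: [0.999, 0.042, -0.0, 0.001]
contact_force: [3.7, -15.8, 1.1]
gripper_width: 0.0
```

The stop is felt: 16 N with the position held at y = -0.032, the predicted home. Backing off, lifting, and checking.

{"fn": "servo_tool", "kwargs": {"targets": [[0, 0, 0, 0, 0.1, 0, -1], [0, 0, 0, 0, 0.4, 0, -1], [0, 0, 0, 0, 0.6, 0, -1], [0, 0, 0, 0, 0, -0.5, -1], [0, 0, 0, 0, 0, -1, -1], [0, 0, 0, 0, 0, -1, -1], [0, 0, 0, 0, 0, -1, -1], [0, 0, 0, 0, 0, -1, -1], [0, 0, 0, 0, 0, -0.5, -1], [0, 0, 0, 0, 0, 0, -1]]}}

```text
time_s: 17.5
position: [0.5304, -0.0634, 0.2044]
orientation: [0.999, 0.042, 0.002, 0.0]
contact_force: [0.3, 0.7, -0.4]
gripper_width: 0.0
```

{"fn": "servo_tool", "kwargs": {"targets": [[0, 0, 0, 0, 0.5, 0, -1], [0, 0, 0, 0, 1, 0, -1], [0, 0, 0, 0, 1, 0, -1], [0, 0, 0, 0, 1, 0, -1], [0, 0, 0, 0, 1, 0, -1], [0, 0, 0, 0, 1, 0, -1], [0, 0, 0, 0, 1, 0, -1], [0, 0, 0, 0, 1, 0, -1], [0, 0, 0, 0, 0.5, 0, -1], [0, 0, 0, 0, 0, 0, -1]]}}

```text
time_s: 18.5
position: [0.5489, -0.3051, 0.2007]
orientation: [0.999, 0.041, -0.001, -0.0]
contact_force: [-0.9, 0.4, -0.8]
gripper_width: 0.0002
```

Run:
```python
from h import *
p=np.load("p.npy")
go(F(p,[-.071,0,.05])[0])
for n,(y,x) in (("top",(140,125)),("side",(150,125))):
    a=viewer.get_image(n)[y:y+180,x:x+260]
    cv2.imwrite(f"pics/{n}10c.png",cv2.convertScaleAbs(cv2.resize(a,None,fx=3,fy=3,interpolation=cv2.INTER_CUBIC),alpha=2)[:,:,::-1])
```

```text
t 18.5 pos [ 0.5489 -0.3051  0.2007] F [-0.88  0.36 -0.8 ] w 0.0002 yaw 0.082 j [ 0.8   0.62 -0.59  1.6   0.38  1.04  0.18]
target [ 0.5271 -0.0332  0.05  ] tool units [ 0.024 -9.09   5.027] tilt [-1.5e-03  4.0e-04 -1.0e+00]
```

View pics/top10c.png

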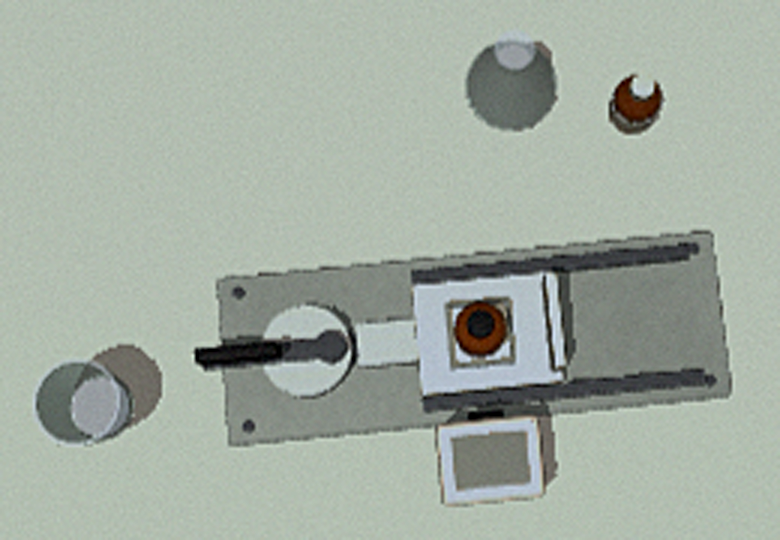

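View pics/side10c.png

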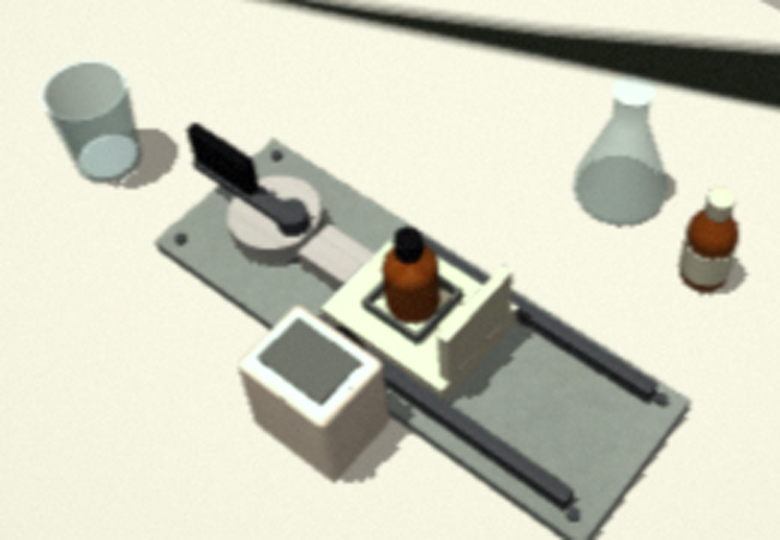

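The carriage sits against the cam end, the bottle is upright beside the reader, and all three bystanders are where they were. One numeric check before handing in.

Run:
```python
from h import *
p=np.load("p.npy")
T=lambda a:np.array(a)/3+[125,140]-1/3
for a,b,z in(((564,315),(482,323),.102),((628,265),(547,273),.079),((434,316),(355,323),.03),((491,279),(413,286),.032)):
    print(np.hypot(*(ray("top",T(a),z)-ray("top",T(b),z))[:2]).round(4))
h=ray("top",T((332,346)),.046);e=ray("top",T((195,356)),.072);d=e-h;print("lever",np.arctan2(d[1],d[0]),"bed",p[2],np.hypot(*d[:2]))
robot.finish_job()
```

```text
0.0545
0.0554
0.056
0.0554
lever 1.6574713710943803 bed 1.6546726363087854 0.09083842334596615
the job is handed in; nothing more can be done
```

The cam is at its low point and the carriage is fully home with the bottle in front of the reader. The job was handed in at about 18.6 s with the gripper well clear of everything.

- **Cam:** I pushed the lever round with the closed fingertips, from about 2.03 rad to about 0, at roughly 8 N. The last check put the lever at 1.657 rad against the bed axis at 1.655 rad. That is within about 0.01–0.02 rad of in line, given how well I can read the pictures.
- **Carriage:** I then pushed it by the back plate at about 3 N until it met its stop at about 16 N. The camera measured 54.5 to 56 mm of travel, against 55 mm for fully home.
- **Surroundings:** The bottle stands upright in its nest. The flask, beaker and dropper bottle show no movement in the pictures.
- **Disagreements:** The top and side cameras disagreed by about 2.5 mm on where the feeder is, within their calibration. No check failed.

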